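Unstack the lidded dishes onto the meal tray

TASK

Set the meal tray: take the stack of lidded dishes apart, and put these three and the lidded dish that stands alone beside it each into the well of its own shape and size on the meal tray, sitting flat on the well's floor inside the lip. Keep the dishes level, set them down rather than dropping them, and leave the pepper pot and the sauce bottle standing where they are.

Things in the scene. Friction and masses are not known exactly. Their poses are not given: they have to be found in the camera images.
- oblong_dish_center (a point): Oblong lidded dish, 92 mm along its x, 52 mm along its y. All four lidded dishes are smooth, cream with a thin blue line, solid with a flat closed lid, straight-sided and 36 mm tall; this point is the centre, 18 mm above the underside, z up. At the start either this or the round dish is the bottom of the stack of three, and the other stands alone.
- round_dish_center (a point): Larger round lidded dish, 66 mm in diameter. All four lidded dishes are smooth, cream with a thin blue line, solid with a flat closed lid, straight-sided and 36 mm tall; this point is the centre, 18 mm above the underside, z up.
- square_dish_center (a point): Square lidded dish, 46 by 46 mm, sides along its x and y. All four lidded dishes are smooth, cream with a thin blue line, solid with a flat closed lid, straight-sided and 36 mm tall; this point is the centre, 18 mm above the underside, z up. At the start the middle of the stack.
- small_pot_center (a point): Small round lidded pot, 36 mm in diameter. All four lidded dishes are smooth, cream with a thin blue line, solid with a flat closed lid, straight-sided and 36 mm tall; this point is the centre, 18 mm above the underside, z up. At the start the top of the stack.
- oblong_well: Oblong grey well with a low dark lip on the meal tray; inside 112 mm along its x and 72 mm along its y. Origin: centre of its underside, z up. Floor 2 mm thick, so a dish standing in it has its underside 2 mm above this origin; the lip is 3 mm wide and its top is 5 mm above this origin. The well is fixed. Like the other three wells it may be at any of the four places on the tray.
- round_well: Larger round grey well with a dark lip, inside diameter 86 mm. Origin: centre of its underside, z up. Floor 2 mm thick, so a dish standing in it has its underside 2 mm above this origin; the lip is 3 mm wide and its top is 5 mm above this origin. The well is fixed.
- square_well: Square grey well with a dark lip, inside 66 by 66 mm, sides along its x and y. Origin: centre of its underside, z up. Floor 2 mm thick, so a dish standing in it has its underside 2 mm above this origin; the lip is 3 mm wide and its top is 5 mm above this origin. The well is fixed.
- small_well: Small round grey well with a dark lip, inside diameter 56 mm. Origin: centre of its underside, z up. Floor 2 mm thick, so a dish standing in it has its underside 2 mm above this origin; the lip is 3 mm wide and its top is 5 mm above this origin. The well is fixed.
- pepper_pot_center (a point): Round steel pepper pot, 38 mm across and 56 mm tall, standing loose in the middle of the pinkish meal tray between the wells; this point is half-way up. To be left standing where it is.
- sauce_center (a point): Small amber sauce bottle with a red cap, 42 mm across and 85 mm tall, standing loose on the grey-green tray with the dishes; this point is half-way up. To be left standing where it is. (A loose blue rice bowl, 92 mm across and 45 mm tall, stands on the same tray too. Tray rims are 14 mm high, tray floors 4 mm above the counter.)

How it is judged:
At the end, for the whole second after the job is handed in: Each of the four dishes stands released, upright (within 0.03 rad) and at rest on the floor of the well of its own shape and size, centre within 15 mm of the well's centre; the pepper pot and the sauce bottle are within 25 mm of where they started (horizontal distance between small_pot_center and small_well below 0.015 m and z of small_pot_center in the frame of small_well between 0.018 and 0.0213 m and angle between each of small_pot_center, square_dish_center, round_dish_center, oblong_dish_center's own z axis and vertical below 0.03 rad and linear speed of each of small_pot, square_dish, round_dish, oblong_dish below 0.02 m/s and horizontal distance between square_dish_center and square_well below 0.015 m and z of square_dish_center in the frame of square_well between 0.018 and 0.0213 m and horizontal distance between round_dish_center and round_well below 0.015 m and z of round_dish_center in the frame of round_well between 0.018 and 0.0213 m and horizontal distance between oblong_dish_center and oblong_well below 0.015 m and z of oblong_dish_center in the frame of oblong_well between 0.018 and 0.0213 m and distance of each of pepper_pot_center, sauce_center from where it was at the start of the episode below 0.025 m); the robot touches nothing.
It fails at once if a dish tipped by more than 30 degrees (angle between any of oblong_dish_center, round_dish_center, square_dish_center, small_pot_center's own z axis and vertical above 0.52 rad).
It fails at once if a dish dropped into its well from more than about 2 cm (faster than 0.6 m/s within 25 mm of its seat) ((horizontal distance between oblong_dish_center and oblong_well below 0.04 m and z of oblong_dish_center in the frame of oblong_well below 0.045 m and linear speed of oblong_dish above 0.6 m/s) or (horizontal distance between round_dish_center and round_well below 0.04 m and z of round_dish_center in the frame of round_well below 0.045 m and linear speed of round_dish above 0.6 m/s) or (horizontal distance between square_dish_center and square_well below 0.04 m and z of square_dish_center in the frame of square_well below 0.045 m and linear speed of square_dish above 0.6 m/s) or (horizontal distance between small_pot_center and small_well below 0.04 m and z of small_pot_center in the frame of small_well below 0.045 m and linear speed of small_pot above 0.6 m/s)).
It fails at once if the pepper pot shifted more than 25 mm or knocked over (distance of pepper_pot_center from where it was at the start of the episode above 0.025 m or angle between pepper_pot_center's own z axis and vertical above 0.4 rad).
It fails at once if the sauce bottle shifted more than 25 mm or knocked over (distance of sauce_center from where it was at the start of the episode above 0.025 m or angle between sauce_center's own z axis and vertical above 0.4 rad).
It also fails if it takes over 109 s, if anything falls off the work surface, if the arm or the gripper's body presses on something with over 40 N, if the wrist force passes 120 N, or if a joint passes its speed limit or range.

ROBOT

A 6-joint arm with a two-finger parallel gripper is mounted at the origin on the work surface. World frame = base frame: x ahead of the robot, y to its left, z up, the work surface at z = 0. Lengths are in m, angles in rad, forces in N, time in s.
With the tool pointing down it reaches from about 0.3 to 0.775 m from the base axis. Payload 14.6 kg.
Tool frame: the origin (TCP) lies on the mounting face of the last link; the fingertips stand 199 mm ahead of it and the grasp point (between the pads) lies 180 mm ahead of it; z points along the fingers, y is the line along which they close (so a half turn about z gives the same grasp; the last joint's range is limited). The gripper opens to 94 mm and grips with 3 to 60 N. Pads are 16 mm wide; open, the fingers measure 119 mm over their backs; the gripper's body (75 mm by 177 mm) begins 78 mm behind the grasp point.
Start: joints at [-0.067, 0.3, 1.521, -0, 1.321, -0.067], TCP at [0.55, -0, 0.405] pointing down, gripper open.
Joint ranges: [-3.03, 3.03], [-0.79, 2.21], [0.23, 2.52], [-1.04, 4.18], [0, 3.07], [-2.55, 2.55]. Speed limits (rad/s): [2.22, 2.22, 2.57, 3.14, 3.14, 3.14].

INTERFACE

Orientations are given as [roll, pitch, yaw] about the fixed x, y, z axes, in that order (R = Rz(yaw) Ry(pitch) Rx(roll)).
In Python, from station import get_obs, camera, hand_in gives the robot as it stands.
- The arm moves only by the tool apply_moves, never from a script. Its argument "increments" is a list of rows, each an object of numbers: "tx", "ty", "tz": the shift along the tool's x, y, z as a fraction of full scale; "ax", "ay", "az": the turn, a rotation vector about the tool's x, y, z as a fraction of full scale. In form: [{"tx": .., "ty": .., "tz": .., "ax": .., "ay": .., "az": ..}, ...]. A call has 1 to 12 rows; each row shifts and turns the commanded pose from where the row before left it, along the tool's axes as they then stand; what a row does not reach is not made up. Full scale, the value 1, is 30 mm for a shift and 5 degrees for a turn. A row lasts 1/8 s, in which the tool goes at most 62.5 mm and 10.7 degrees, less where a joint would pass 70% of its speed; a pose out of reach is approached as far as the arm can. A call with a number of a shift or a turn outside -1 to 1 is refused whole. A call with a gripper value outside its range is refused whole. "jaw" is the closure, from 0 (fully open) to 1 (shut), set as the call begins (left out, the last holds). The fingers move at their own pace and stop on an object; "force" is the grip in N (left out, the last holds). Time passes only in rows, so rows that do not move let the fingers close. It gives the time, the measured TCP pose, the force, the opening and the grip force at its end, in the units of the state.
- get_obs(): the state, without advancing time (a new reading comes with each control period).
- camera(name): name is "scene" or "side" or "wrist"; returns a dict with "pixels" (480x640x3 uint8, red, green, blue), "camera_matrix" (3x3 intrinsics, pixels), "R" (3x3) and "t" (3): a world point X has camera coordinates R X + t; the wrist camera has in their place "T_tool_cam" (4x4, takes a point from camera to tool coordinates, whose origin is the TCP and whose axes are the flange's). Camera axes: x right, y down, z forward; pixel columns grow to the right and rows downward; lengths in m; the calibration is good to about 2 mm. A picture is of the moment at which its call begins: read the wrist's pose just before it. There is no depth.
- hand_in(): hands the job in; it is judged then, once.
The state is a dict: "time_s": time; "qpos": joint angles; "joint_vel": joint speeds; "tau": joint torques, N m; "ee_pos": TCP position; "eef_rot": TCP orientation; "force": force on the tool from outside, world axes, zero at the start; "moment": the same for the moment, N m; "grip_width": finger opening in m; "grip_force": force on a finger pad.
Only numpy, scipy, OpenCV 4.12 (cv2) and the standard library are available. Lean on these libraries where they do the work, as an engineer would, in place of code of your own. Each camera call takes 0.05 s, during which the arm holds its last target. There are 200 camera calls.

## Working session

There is one attempt and no reset: what is moved stays moved. The work goes in short steps, Python scripts to look and compute and a tool call to move; the robot and the scene stay as the last step left them, time stands still between calls to the robot, and variables do not carry over. Pictures are saved under pics/ and viewed, at most 14 in all, crops included, and the job is handed in when it is done.

Besides the shell and the picture viewer there is one more tool, called after "Emit:" by a JSON object that holds its "api" and its "payload". apply_moves: Moves the arm, as the interface text tells. Its arguments: {"type":"object","properties":{"increments":{"type":"array"},"jaw":{"type":"number"},"force":{"type":"number"}},"required":["increments"]}

```bash
mkdir -p pics; python3 - <<'E'
from station import get_obs,camera
import cv2
o=get_obs();print(o)
for n in ["scene","side","wrist"]:
    c=camera(n);cv2.imwrite(f"pics/{n}0.png",c["pixels"][:,:,::-1])
    print(n,{k:v for k,v in c.items() if k!="pixels"})
E
```

```text
{'time_s': 0.0, 'qpos': array([-6.65889785e-02,  3.00511332e-01,  1.52156124e+00, -3.78566839e-05,
        1.32067324e+00, -6.65863386e-02]), 'joint_vel': array([ 9.89404728e-04, -4.69752425e-05, -1.33045567e-03, -3.09141406e-04,
        9.32846829e-04, -9.33411518e-04]), 'tau': array([-1.53750298e-03, -5.31805658e+01, -3.52735734e+01,  7.07558286e-02,
        2.43994006e-02, -4.79655944e-05]), 'ee_pos': array([5.49980770e-01, 1.78489529e-06, 4.04072516e-01]), 'eef_rot': array([-3.14043962e+00, -4.01407551e-05,  1.57080306e+00]), 'force': array([-0.72364303,  0.72298803,  0.10841759]), 'moment': array([-0.07710318,  0.05201772, -0.00674019]), 'grip_force': 0.0, 'grip_width': 0.0938650144888592}
scene {'camera_matrix': array([[454.24103305,   0.        , 325.36115425],
       [  0.        , 454.24103305, 238.18396689],
       [  0.        ,   0.        ,   1.        ]]), 'R': array([[-0.13866053,  0.99032976, -0.00449622],
       [ 0.70260149,  0.09517275, -0.70519026],
       [-0.69794298, -0.10094111, -0.70900387]]), 't': array([ 0.0615776 , -0.28041337,  1.27596048])}
side {'camera
[... 203 characters left out ...]
 -0.01682244],
       [-0.27226151, -0.72437603, -0.63336643],
       [ 0.20243359,  0.60038044, -0.77366916]]), 't': array([-0.50351296,  0.19344374,  0.91832542])}
wrist {'camera_matrix': array([[353.81355432,   0.        , 316.19065558],
       [  0.        , 353.81355432, 236.77237221],
       [  0.        ,   0.        ,   1.        ]]), 'T_tool_cam': array([[ 3.05819363e-04, -9.64721165e-01, -2.63273583e-01,
         7.62324318e-02],
       [ 9.99999951e-01,  2.77697684e-04,  1.44027042e-04,
        -5.97361540e-04],
       [-6.58354713e-05, -2.63273614e-01,  9.64721203e-01,
         2.01476012e-02],
       [ 0.00000000e+00,  0.00000000e+00,  0.00000000e+00,
         1.00000000e+00]])}
```

View pics/scene0.png

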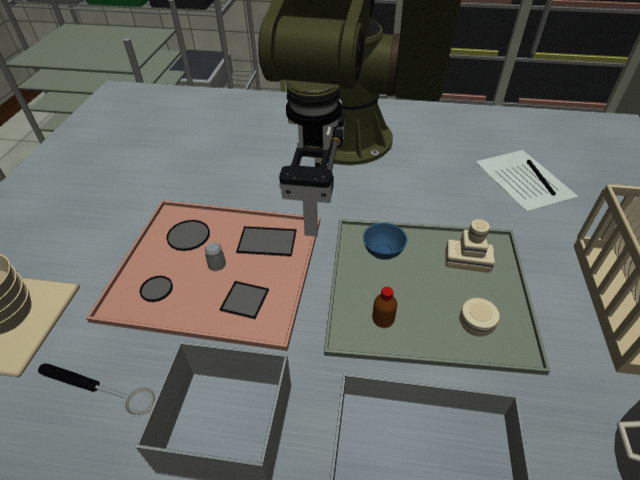

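View pics/side0.png

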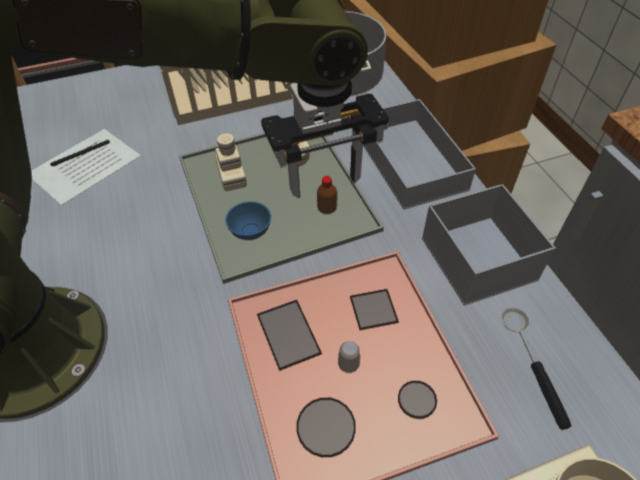

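View pics/wrist0.png

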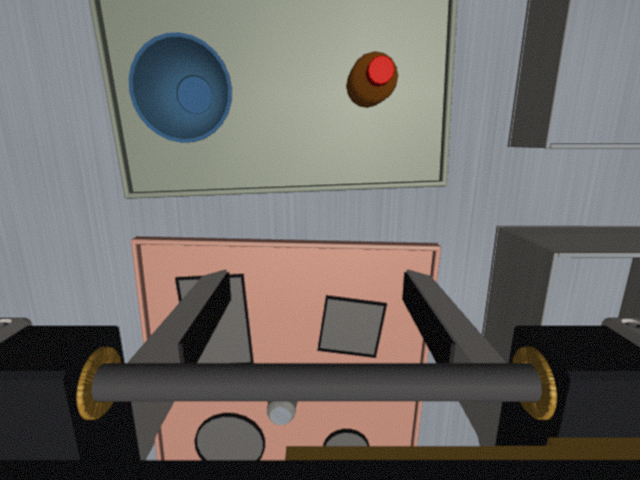

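The stack has the oblong dish at the bottom, the square in the middle and the small pot on top, at about (475,245) in the scene view. The round dish stands alone at (480,316). The wells in the scene view are round (188,235), oblong (267,240), small (156,288) and square (244,299), with the pepper pot at (215,257) and the sauce bottle at (385,310).

```bash
cat > h.py <<'E'
import numpy as np,cv2
from station import get_obs,camera
from scipy.spatial.transform import Rotation as Ro
def cam(n):
    o=get_obs();c=camera(n);K=c["camera_matrix"]
    if n=="wrist":
        T=c["T_tool_cam"];R=Ro.from_euler("xyz",o["eef_rot"]).as_matrix()
        Rwc=R@T[:3,:3];C=R@T[:3,3]+o["ee_pos"]
    else: Rwc=c["R"].T;C=-Rwc@c["t"]
    return c["pixels"],K,Rwc,C
def ray(cm,uv,z):
    _,K,R,C=cm;uv=np.atleast_2d(np.asarray(uv,float))
    d=np.c_[uv,np.ones(len(uv))]@np.linalg.inv(K).T@R.T
    return (C+d*((z-C[2])/d[:,2])[:,None])[:,:2]
def proj(cm,X):
    _,K,R,C=cm;p=(np.atleast_2d(X)-C)@R@K.T;return p[:,:2]/p[:,2:]
def contours(m,amin):
    cs,_=cv2.findContours(m.astype(np.uint8),cv2.RETR_EXTERNAL,cv2.CHAIN_APPROX_NONE)
    return [c[:,0,:] for c in cs if cv2.contourArea(c)>amin]
def describe(P):  # world-plane contour -> centre, size, angle (mm, deg)
    P=(P*1000).astype(np.float32);(c,s,a)=cv2.minAreaRect(P)
    return np.round(c,1),np.round(s,1),round(a,1)
E
python3 - <<'E'
from h import *
for n,roi in [("scene",(90,200,325,345)),("side",(225,250,500,480))]:
    cm=cam(n);hsv=cv2.cvtColor(cm[0],cv2.COLOR_RGB2HSV)
    m=np.zeros(hsv.shape[:2],bool);x0,y0,x1,y1=roi
    m[y0:y1,x0:x1]=True
    W=m&(hsv[...,1]<60)&(hsv[...,2]<130)
    print(n,"wells")
    for c in contours(W,300):
        print(c.mean(0).round(),describe(ray(cm,c,.008)))
    C=(hsv[...,0]>12)&(hsv[...,0]<30)&(hsv[...,1]>25)&(hsv[...,1]<110)&(hsv[...,2]>120)
    for c in contours(C,150):
        print("cream",cv2.boundingRect(c),describe(ray(cm,c,.04)))
    cv2.imwrite(f"pics/{n}_crop.png",cv2.resize(cm[0][210:345,430:510,::-1] if n=="scene" else cm[0][120:200,200:330,::-1],None,fx=4,fy=4,interpolation=cv2.INTER_CUBIC))
E
```

```text
scene wells
[244. 299.] (array([ 590.9, -137. ]), array([71.3, 72.2]), 81.8)
[155. 288.] (array([ 588. , -316.3]), array([60.9, 59.1]), 24.0)
[214. 257.] (array([ 493.1, -226.6]), array([74.8, 35.6]), 26.9)
[266. 241.] (array([ 430.8, -130.7]), array([ 78.8, 116.3]), 2.9)
[188. 235.] (array([ 436.4, -305.8]), array([90.4, 88.6]), 34.7)
[306. 260.] (array([478.4, -29.3]), array([391. ,  71.1]), 9.4)
cream (619, 421, 21, 38) (array([779.1, 488.5]), array([26.4, 61.7]), 72.1)
cream (617, 317, 23, 39) (array([600.6, 547.1]), array([18.4, 97.1]), 46.7)
cream (462, 298, 38, 30) (array([586. , 298.7]), array([62.6, 63.7]), 7.8)
cream (608, 280, 32, 52) (array([533.2, 561.6]), array([ 20.3, 149. ]), 49.5)
cream (600, 257, 31, 52) (array([478.4, 562.4]), array([ 19. , 159.6]), 51.9)
cream (0, 254, 78, 122) (array([ 660.9, -501.4]), array([308., 130.]), 34.8)
cream (593, 237, 28, 51) (array([425.8, 560.5]), array([ 18.1, 166.1]), 54.6)
cream (448, 229, 47, 35) (array([417.7, 295.1]), array([89.6, 89.1]), 87.2)
cream (471, 219, 19, 13) (array([355.7, 319.9]), array([37.1, 37.6]), 7.7)
cream (60
[... 378 characters left out ...]
 array([68.9, 68.9]), 82.1)
[467. 275.] (array([ 800. , -119.3]), array([137. , 108.8]), 89.8)
[275. 264.] (array([454.6,  22.8]), array([208.3,  14.1]), 2.1)
cream (506, 445, 131, 35) (array([ 735.9, -482.5]), array([ 46.4, 180.2]), 69.9)
cream (215, 145, 31, 37) (array([432.9, 303.2]), array([112. ,  53.7]), 86.8)
cream (255, 79, 15, 18) (array([578.6, 548. ]), array([74.6, 35.7]), 74.6)
cream (234, 77, 17, 25) (array([530. , 560.7]), array([101.8,  37.3]), 80.2)
cream (212, 71, 20, 35) (array([481.6, 585.9]), array([149.2,  38.2]), 83.0)
cream (168, 71, 25, 44) (array([379.7, 608.4]), array([192. ,  36.7]), 88.9)
cream (190, 69, 22, 42) (array([430.4, 603.4]), array([184.1,  38.5]), 85.4)
```

View pics/scene_crop.png

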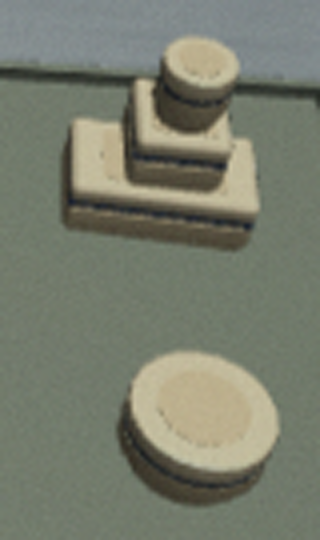

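The crop shows the square dish standing off-centre on the oblong one, and the small pot off-centre on the square. All sides are roughly along world x and y. Next I move over the stack for a close view.

Emit:
{"api": "apply_moves", "payload": {"increments": [{"tx": 0.8,"ty": -0.4},{"tx": 0.8,"ty": -0.4},{"tx": 0.8,"ty": -0.4},{"tx": 0.8,"ty": -0.4},{"tx": 0.8,"ty": -0.4},{"tx": 0.8,"ty": -0.4},{"tx": 0.8,"ty": -0.4},{"tx": 0.8,"ty": -0.4},{"tx": 0.8,"ty": -0.4},{"tx": 0.8,"ty": -0.4},{"tx": 0}]}}

```text
schema error: expected keys tx, ty, tz, ax, ay, az
```

```bash
python3 - <<'E'
from h import *
print(get_obs()["ee_pos"])
s=cam("scene")
print("pot",ray(s,[480.5,227],.112),"oblong top corners",ray(s,[[448.7,240.5],[447,257.5],[493,263.7],[492.5,245.5]],.04).round(3).tolist(),
 "rim",ray(s,[[432,229],[508,232]],.018).round(3).tolist())
w=cam("wrist");cv2.imwrite("pics/w1.png",w[0][:,:,::-1])
E
```

```text
[ 5.49992363e-01 -1.74107229e-05  4.04391700e-01]
pot [[0.44130272 0.29623866]] oblong top corners [[0.412, 0.252], [0.46, 0.246], [0.465, 0.335], [0.414, 0.339]] rim [[0.358, 0.223], [0.346, 0.385]]
```

View pics/w1.png

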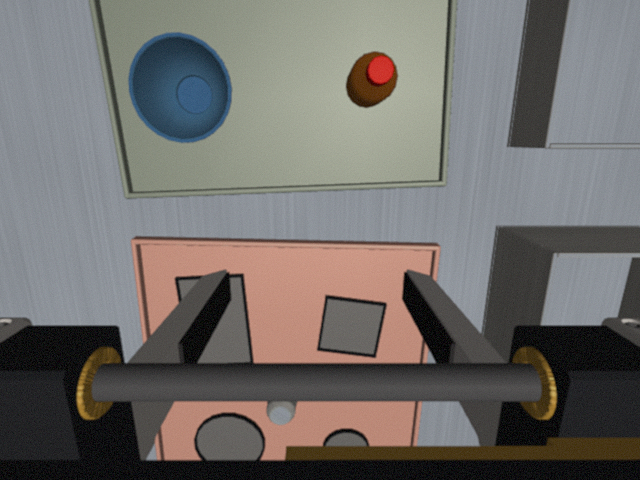

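The move was refused because each row needs all six keys, so this view is unchanged from the start. I resend it in full.

Emit:
{"api": "apply_moves", "payload": {"increments": [{"tx": 0.8,"ty": -0.4,"tz": 0,"ax": 0,"ay": 0,"az": 0},{"tx": 0.8,"ty": -0.4,"tz": 0,"ax": 0,"ay": 0,"az": 0},{"tx": 0.8,"ty": -0.4,"tz": 0,"ax": 0,"ay": 0,"az": 0},{"tx": 0.8,"ty": -0.4,"tz": 0,"ax": 0,"ay": 0,"az": 0},{"tx": 0.8,"ty": -0.4,"tz": 0,"ax": 0,"ay": 0,"az": 0},{"tx": 0.8,"ty": -0.4,"tz": 0,"ax": 0,"ay": 0,"az": 0},{"tx": 0.8,"ty": -0.4,"tz": 0,"ax": 0,"ay": 0,"az": 0},{"tx": 0.8,"ty": -0.4,"tz": 0,"ax": 0,"ay": 0,"az": 0},{"tx": 0.8,"ty": -0.4,"tz": 0,"ax": 0,"ay": 0,"az": 0},{"tx": 0.8,"ty": -0.4,"tz": 0,"ax": 0,"ay": 0,"az": 0},{"tx": 0,"ty": 0,"tz": 0,"ax": 0,"ay": 0,"az": 0},{"tx": 0,"ty": 0,"tz": 0,"ax": 0,"ay": 0,"az": 0}]}}

```text
time_s: 1.85
ee_pos: [0.4302, 0.2395, 0.4047]
eef_rot: [3.141, 0.0, 1.571]
force: [0.5, -0.1, 0.0]
grip_width: 0.0944
grip_force: 0.0
```

```bash
python3 - <<'E'
from h import *
print(get_obs()["ee_pos"])
w=cam("wrist");cv2.imwrite("pics/w2.png",w[0][:,:,::-1])
hsv=cv2.cvtColor(w[0],cv2.COLOR_RGB2HSV)
C=(hsv[...,0]>12)&(hsv[...,0]<30)&(hsv[...,1]>25)&(hsv[...,1]<110)&(hsv[...,2]>100)
for c in contours(C,300):
    print("cream",cv2.boundingRect(c),describe(ray(w,c,.04)))
E
```

```text
[0.43023803 0.23953762 0.40465194]
cream (444, 123, 69, 71) (array([583.7, 299. ]), array([64.5, 65.4]), 5.5)
cream (290, 113, 59, 99) (array([432.3, 293.7]), array([92.1, 53.1]), 87.2)
```

View pics/w2.png

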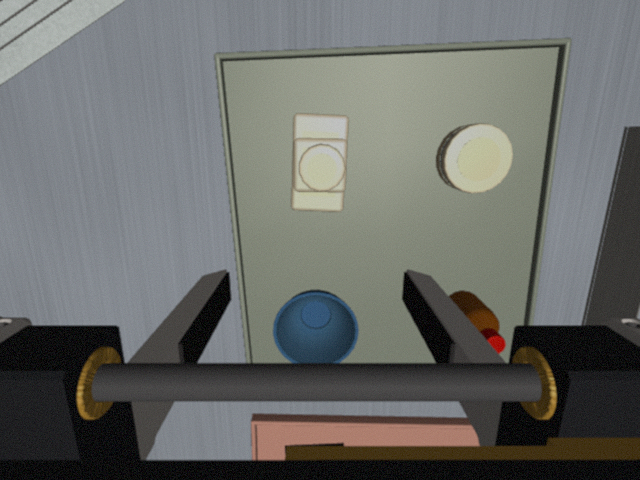

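The close view shows the oblong lid outline (293–348, 113–212), the square's edges at (295–347, 138–192), the pot's lid centred at (321,168) and the round dish at (477,158).

```bash
python3 - <<'E'
from h import *
w=cam("wrist")
print("pot",ray(w,[[321,168],[299,168],[345,168],[321,144],[321,191]],.112).round(4).tolist())
print("sq",ray(w,[[295,138],[347,139],[347,193],[293,191]],.076).round(4).tolist())
print("rim",ray(w,[[236,200],[222,55]],.018).round(4).tolist())
s=cam("side");cv2.imwrite("pics/s2.png",cv2.resize(s[0][110:210,180:350,::-1],None,fx=4,fy=4,interpolation=cv2.INTER_CUBIC))
E
```

```text
pot [[0.4335, 0.2953], [0.4168, 0.2953], [0.4517, 0.2953], [0.4334, 0.3129], [0.4335, 0.2778]]
sq [[0.412, 0.3174], [0.4557, 0.3166], [0.4568, 0.2711], [0.4096, 0.2728]]
rim [[0.3461, 0.2554], [0.3412, 0.393]]
```

View pics/s2.png

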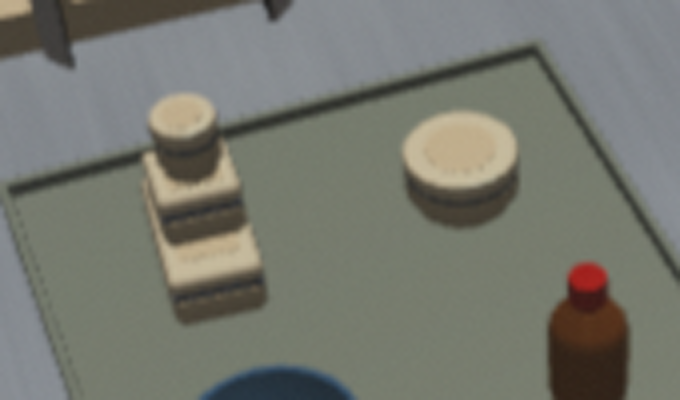

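Emit:
{"api": "apply_moves", "payload": {"increments": [{"tx": 0.93,"ty": 0.06,"tz": 0,"ax": 0,"ay": 0,"az": 0},{"tx": 0.93,"ty": 0.06,"tz": 0,"ax": 0,"ay": 0,"az": 0},{"tx": 0,"ty": 0,"tz": 1,"ax": 0,"ay": 0,"az": 0},{"tx": 0,"ty": 0,"tz": 1,"ax": 0,"ay": 0,"az": 0},{"tx": 0,"ty": 0,"tz": 1,"ax": 0,"ay": 0,"az": 0},{"tx": 0,"ty": 0,"tz": 1,"ax": 0,"ay": 0,"az": 0},{"tx": 0,"ty": 0,"tz": 0,"ax": 0,"ay": 0,"az": 0},{"tx": 0,"ty": 0,"tz": 0,"ax": 0,"ay": 0,"az": 0}]}}

```text
time_s: 3.0
ee_pos: [0.434, 0.2957, 0.2859]
eef_rot: [3.14, -0.001, 1.57]
force: [-0.8, -0.8, 0.7]
grip_width: 0.0939
grip_force: 0.0
```

Emit:
{"api": "apply_moves", "payload": {"increments": [{"tx": 0,"ty": 0,"tz": 0,"ax": 0,"ay": 0,"az": 0},{"tx": 0,"ty": 0,"tz": 0,"ax": 0,"ay": 0,"az": 0},{"tx": 0,"ty": 0,"tz": 0,"ax": 0,"ay": 0,"az": 0},{"tx": 0,"ty": 0,"tz": 0,"ax": 0,"ay": 0,"az": 0},{"tx": 0,"ty": 0,"tz": 0,"ax": 0,"ay": 0,"az": 0}], "jaw": 1, "force": 25}}

```text
time_s: 3.62
ee_pos: [0.4336, 0.2958, 0.2847]
eef_rot: [-3.142, -0.0, 1.571]
force: [0.1, 0.8, 1.0]
grip_width: 0.0475
grip_force: 0.0
```

Emit:
{"api": "apply_moves", "payload": {"increments": [{"tx": 0,"ty": 0,"tz": 0,"ax": 0,"ay": 0,"az": 0},{"tx": 0,"ty": 0,"tz": 0,"ax": 0,"ay": 0,"az": 0},{"tx": 0,"ty": 0,"tz": 0,"ax": 0,"ay": 0,"az": 0},{"tx": 0,"ty": 0,"tz": -0.3,"ax": 0,"ay": 0,"az": 0},{"tx": 0,"ty": 0,"tz": -0.7,"ax": 0,"ay": 0,"az": 0},{"tx": 0,"ty": 0,"tz": -1,"ax": 0,"ay": 0,"az": 0},{"tx": 0,"ty": 0,"tz": 0,"ax": 0,"ay": 0,"az": 0}]}}

```text
time_s: 4.5
ee_pos: [0.4337, 0.2959, 0.347]
eef_rot: [3.138, -0.002, 1.571]
force: [-0.7, 0.7, -1.8]
grip_width: 0.0357
grip_force: 25.0
```

Emit:
{"api": "apply_moves", "payload": {"increments": [{"tx": -0.6,"ty": 0.25,"tz": 0,"ax": 0,"ay": 0,"az": 0},{"tx": -1,"ty": 0.25,"tz": 0,"ax": 0,"ay": 0,"az": 0},{"tx": -1,"ty": 0.25,"tz": 0,"ax": 0,"ay": 0,"az": 0},{"tx": -1,"ty": 0.25,"tz": 0,"ax": 0,"ay": 0,"az": 0},{"tx": -1,"ty": 0.25,"tz": 0,"ax": 0,"ay": 0,"az": 0},{"tx": -1,"ty": 0.25,"tz": 0,"ax": 0,"ay": 0,"az": 0},{"tx": -1,"ty": 0.25,"tz": 0,"ax": 0,"ay": 0,"az": 0},{"tx": -1,"ty": 0.25,"tz": 0,"ax": 0,"ay": 0,"az": 0},{"tx": -1,"ty": 0.25,"tz": 0,"ax": 0,"ay": 0,"az": 0},{"tx": -1,"ty": 0.25,"tz": 0,"ax": 0,"ay": 0,"az": 0},{"tx": -1,"ty": 0.25,"tz": 0,"ax": 0,"ay": 0,"az": 0},{"tx": -1,"ty": 0.25,"tz": 0,"ax": 0,"ay": 0,"az": 0}]}}

```text
time_s: 6.0
ee_pos: [0.5233, -0.0543, 0.3435]
eef_rot: [-3.14, -0.0, 1.57]
force: [-0.3, 0.2, -0.6]
grip_width: 0.0354
grip_force: 25.0
```

Emit:
{"api": "apply_moves", "payload": {"increments": [{"tx": -1,"ty": 0.25,"tz": 0,"ax": 0,"ay": 0,"az": 0},{"tx": -1,"ty": 0.25,"tz": 0,"ax": 0,"ay": 0,"az": 0},{"tx": -1,"ty": 0.25,"tz": 0,"ax": 0,"ay": 0,"az": 0},{"tx": -1,"ty": 0.25,"tz": 0,"ax": 0,"ay": 0,"az": 0},{"tx": -1,"ty": 0.25,"tz": 0,"ax": 0,"ay": 0,"az": 0},{"tx": -1,"ty": 0.25,"tz": 0,"ax": 0,"ay": 0,"az": 0},{"tx": -1,"ty": 0.25,"tz": 0,"ax": 0,"ay": 0,"az": 0},{"tx": -1,"ty": 0.25,"tz": 0,"ax": 0,"ay": 0,"az": 0},{"tx": -0.8,"ty": 0.15,"tz": 0,"ax": 0,"ay": 0,"az": 0},{"tx": 0,"ty": 0,"tz": 0,"ax": 0,"ay": 0,"az": 0},{"tx": 0,"ty": 0,"tz": 0,"ax": 0,"ay": 0,"az": 0}]}}

```text
time_s: 7.38
ee_pos: [0.5876, -0.3163, 0.3438]
eef_rot: [-3.14, -0.001, 1.571]
force: [0.4, 0.1, -0.9]
grip_width: 0.0356
grip_force: 25.0
```

Emit:
{"api": "apply_moves", "payload": {"increments": [{"tx": 0,"ty": 0,"tz": 1,"ax": 0,"ay": 0,"az": 0},{"tx": 0,"ty": 0,"tz": 1,"ax": 0,"ay": 0,"az": 0},{"tx": 0,"ty": 0,"tz": 1,"ax": 0,"ay": 0,"az": 0},{"tx": 0,"ty": 0,"tz": 0.7,"ax": 0,"ay": 0,"az": 0},{"tx": 0,"ty": 0,"tz": 0.3,"ax": 0,"ay": 0,"az": 0},{"tx": 0,"ty": 0,"tz": 0.2,"ax": 0,"ay": 0,"az": 0},{"tx": 0,"ty": 0,"tz": 0.05,"ax": 0,"ay": 0,"az": 0},{"tx": 0,"ty": 0,"tz": 0,"ax": 0,"ay": 0,"az": 0}]}}

```text
time_s: 8.38
ee_pos: [0.5882, -0.3163, 0.2178]
eef_rot: [3.141, 0.0, 1.571]
force: [-0.9, -0.1, -0.4]
grip_width: 0.0354
grip_force: 25.0
```

Emit:
{"api": "apply_moves", "payload": {"increments": [{"tx": 0,"ty": 0,"tz": 0.05,"ax": 0,"ay": 0,"az": 0},{"tx": 0,"ty": 0,"tz": 0.03,"ax": 0,"ay": 0,"az": 0},{"tx": 0,"ty": 0,"tz": 0,"ax": 0,"ay": 0,"az": 0}]}}

```text
time_s: 8.75
ee_pos: [0.5881, -0.3162, 0.2147]
eef_rot: [-3.142, -0.0, 1.571]
force: [0.1, 0.4, -0.2]
grip_width: 0.0354
grip_force: 25.0
```

Emit:
{"api": "apply_moves", "payload": {"increments": [{"tx": 0,"ty": 0,"tz": 0,"ax": 0,"ay": 0,"az": 0},{"tx": 0,"ty": 0,"tz": 0,"ax": 0,"ay": 0,"az": 0},{"tx": 0,"ty": 0,"tz": 0,"ax": 0,"ay": 0,"az": 0},{"tx": 0,"ty": 0,"tz": -0.5,"ax": 0,"ay": 0,"az": 0},{"tx": 0,"ty": 0,"tz": -1,"ax": 0,"ay": 0,"az": 0},{"tx": 0,"ty": 0,"tz": -1,"ax": 0,"ay": 0,"az": 0},{"tx": 0,"ty": 0,"tz": -1,"ax": 0,"ay": 0,"az": 0},{"tx": 0,"ty": 0,"tz": -1,"ax": 0,"ay": 0,"az": 0}], "jaw": 0.4}}

```text
time_s: 9.75
ee_pos: [0.5879, -0.3161, 0.3521]
eef_rot: [3.141, 0.001, 1.571]
force: [0.8, -0.8, -0.1]
grip_width: 0.0567
grip_force: 0.0
```

Emit:
{"api": "apply_moves", "payload": {"increments": [{"tx": 1,"ty": -0.25,"tz": 0,"ax": 0,"ay": 0,"az": 0},{"tx": 1,"ty": -0.25,"tz": 0,"ax": 0,"ay": 0,"az": 0},{"tx": 1,"ty": -0.25,"tz": 0,"ax": 0,"ay": 0,"az": 0},{"tx": 1,"ty": -0.25,"tz": 0,"ax": 0,"ay": 0,"az": 0},{"tx": 1,"ty": -0.25,"tz": 0,"ax": 0,"ay": 0,"az": 0},{"tx": 1,"ty": -0.25,"tz": 0,"ax": 0,"ay": 0,"az": 0},{"tx": 1,"ty": -0.25,"tz": 0,"ax": 0,"ay": 0,"az": 0},{"tx": 1,"ty": -0.25,"tz": 0,"ax": 0,"ay": 0,"az": 0},{"tx": 1,"ty": -0.25,"tz": 0,"ax": 0,"ay": 0,"az": 0},{"tx": 1,"ty": -0.25,"tz": 0,"ax": 0,"ay": 0,"az": 0},{"tx": 1,"ty": -0.25,"tz": 0,"ax": 0,"ay": 0,"az": 0},{"tx": 1,"ty": -0.25,"tz": 0,"ax": 0,"ay": 0,"az": 0}], "jaw": 0}}

```text
time_s: 11.25
ee_pos: [0.4977, 0.0447, 0.3509]
eef_rot: [3.14, -0.0, 1.571]
force: [0.4, 0.8, 0.1]
grip_width: 0.0942
grip_force: 0.0
```

Emit:
{"api": "apply_moves", "payload": {"increments": [{"tx": 1,"ty": -0.25,"tz": 0,"ax": 0,"ay": 0,"az": 0},{"tx": 1,"ty": -0.25,"tz": 0,"ax": 0,"ay": 0,"az": 0},{"tx": 1,"ty": -0.25,"tz": 0,"ax": 0,"ay": 0,"az": 0},{"tx": 1,"ty": -0.25,"tz": 0,"ax": 0,"ay": 0,"az": 0},{"tx": 1,"ty": -0.25,"tz": 0,"ax": 0,"ay": 0,"az": 0},{"tx": 1,"ty": -0.25,"tz": 0,"ax": 0,"ay": 0,"az": 0},{"tx": 0.5,"ty": -0.35,"tz": 0,"ax": 0,"ay": 0,"az": 0},{"tx": 0,"ty": 0,"tz": 0,"ax": 0,"ay": 0,"az": 0},{"tx": 0,"ty": 0,"tz": 0,"ax": 0,"ay": 0,"az": 0}]}}

```text
time_s: 12.38
ee_pos: [0.4428, 0.2381, 0.35]
eef_rot: [3.141, 0.0, 1.57]
force: [-0.2, 0.0, 0.5]
grip_width: 0.0939
grip_force: 0.0
```

```bash
python3 - <<'E'
from h import *
print(get_obs()["ee_pos"])
w=cam("wrist")
hsv=cv2.cvtColor(w[0],cv2.COLOR_RGB2HSV)
C=(hsv[...,0]>12)&(hsv[...,0]<30)&(hsv[...,1]>25)&(hsv[...,1]<110)&(hsv[...,2]>100)
for c in contours(C,300): print("cream",cv2.boundingRect(c),describe(ray(w,c,.04)))
s=cam("side");hsv=cv2.cvtColor(s[0],cv2.COLOR_RGB2HSV)
m=(hsv[...,1]<60)&(hsv[...,2]<130);m[:380]=0;m[:,:380]=0
for c in contours(m,200): print("small well",describe(ray(s,c,.008)))
a=cv2.resize(w[0][60:240,220:540,::-1],(640,360));b=cv2.resize(s[0][340:480,280:480,::-1],(343,240))
o=np.zeros((600,640,3),np.uint8);o[:360]=a;o[360:,:343]=b;cv2.imwrite("pics/w3.png",o)
E
```

```text
[0.44275718 0.23811894 0.35002267]
cream (452, 118, 82, 84) (array([583.8, 298.5]), array([64.4, 64.7]), 47.0)
cream (270, 106, 70, 117) (array([431.6, 293.8]), array([91.4, 53.4]), 87.4)
small well (array([ 586. , -318.3]), array([51.5, 58.6]), 50.6)
small well (array([ 789.6, -397.3]), array([83.9, 24.9]), 80.3)
```

View pics/w3.png

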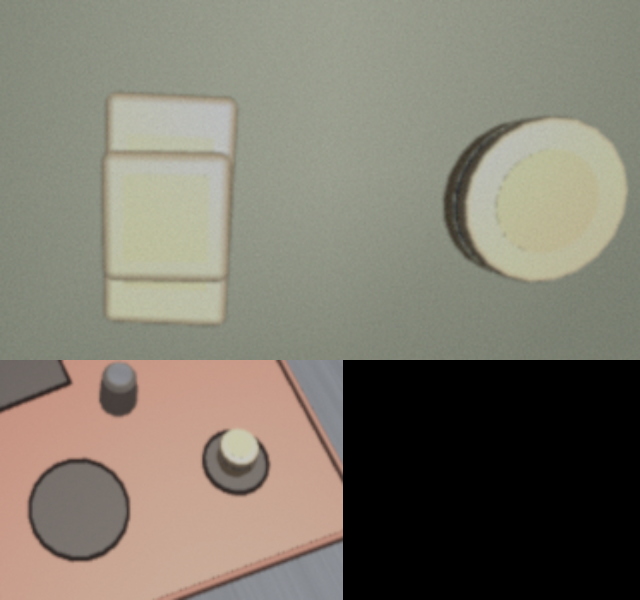

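The pot stands in the small well at composite (240,455). The square's lid spans composite (104–230, 153–280), which is pixels about (303,168) in the wrist view.

```bash
python3 - <<'E'
from h import *
w=cam("wrist")
p=ray(w,[[273,136.5],[335,136.5],[333,200],[272,199]],.076);print(p.round(4).tolist(),p.mean(0))
E
```

```text
[[0.4126, 0.3168], [0.4554, 0.3167], [0.4546, 0.2726], [0.4105, 0.2733]] [0.43327522 0.29484196]
```

Emit:
{"api": "apply_moves", "payload": {"increments": [{"tx": 1,"ty": -0.16,"tz": 0,"ax": 0,"ay": 0,"az": 0},{"tx": 0.89,"ty": -0.16,"tz": 0,"ax": 0,"ay": 0,"az": 0},{"tx": 0,"ty": 0,"tz": 1,"ax": 0,"ay": 0,"az": 0},{"tx": 0,"ty": 0,"tz": 1,"ax": 0,"ay": 0,"az": 0},{"tx": 0,"ty": 0,"tz": 1,"ax": 0,"ay": 0,"az": 0},{"tx": 0,"ty": 0,"tz": 0.37,"ax": 0,"ay": 0,"az": 0},{"tx": 0,"ty": 0,"tz": 0,"ax": 0,"ay": 0,"az": 0},{"tx": 0,"ty": 0,"tz": 0,"ax": 0,"ay": 0,"az": 0}]}}

```text
time_s: 13.52
ee_pos: [0.4333, 0.2955, 0.2498]
eef_rot: [3.14, -0.001, 1.571]
force: [0.1, 0.4, -0.1]
grip_width: 0.0939
grip_force: 0.0
```

Emit:
{"api": "apply_moves", "payload": {"increments": [{"tx": 0,"ty": 0,"tz": 0,"ax": 0,"ay": 0,"az": 0},{"tx": 0,"ty": 0,"tz": 0,"ax": 0,"ay": 0,"az": 0},{"tx": 0,"ty": 0,"tz": 0,"ax": 0,"ay": 0,"az": 0},{"tx": 0,"ty": 0,"tz": 0,"ax": 0,"ay": 0,"az": 0},{"tx": 0,"ty": 0,"tz": 0,"ax": 0,"ay": 0,"az": 0},{"tx": 0,"ty": 0,"tz": 0,"ax": 0,"ay": 0,"az": 0},{"tx": 0,"ty": 0,"tz": 0,"ax": 0,"ay": 0,"az": 0}], "jaw": 1, "force": 25}}

```text
time_s: 14.4
ee_pos: [0.433, 0.2955, 0.2487]
eef_rot: [-3.142, 0.0, 1.571]
force: [-0.4, 0.7, 0.5]
grip_width: 0.0459
grip_force: 24.9
```

Emit:
{"api": "apply_moves", "payload": {"increments": [{"tx": 0,"ty": 0,"tz": -0.5,"ax": 0,"ay": 0,"az": 0},{"tx": 0,"ty": 0,"tz": -1,"ax": 0,"ay": 0,"az": 0},{"tx": 0,"ty": 0,"tz": -1,"ax": 0,"ay": 0,"az": 0},{"tx": -1,"ty": 0.35,"tz": 0,"ax": 0,"ay": 0,"az": 0},{"tx": -1,"ty": 0.35,"tz": 0,"ax": 0,"ay": 0,"az": 0},{"tx": -1,"ty": 0.35,"tz": 0,"ax": 0,"ay": 0,"az": 0},{"tx": -1,"ty": 0.35,"tz": 0,"ax": 0,"ay": 0,"az": 0},{"tx": -1,"ty": 0.35,"tz": 0,"ax": 0,"ay": 0,"az": 0},{"tx": -1,"ty": 0.35,"tz": 0,"ax": 0,"ay": 0,"az": 0},{"tx": -1,"ty": 0.35,"tz": 0,"ax": 0,"ay": 0,"az": 0},{"tx": -1,"ty": 0.35,"tz": 0,"ax": 0,"ay": 0,"az": 0}]}}

```text
time_s: 15.78
ee_pos: [0.5172, 0.0545, 0.3247]
eef_rot: [3.141, -0.0, 1.571]
force: [0.8, -0.2, -0.4]
grip_width: 0.0463
grip_force: 24.9
```

Emit:
{"api": "apply_moves", "payload": {"increments": [{"tx": -1,"ty": 0.35,"tz": 0,"ax": 0,"ay": 0,"az": 0},{"tx": -1,"ty": 0.35,"tz": 0,"ax": 0,"ay": 0,"az": 0},{"tx": -1,"ty": 0.35,"tz": 0,"ax": 0,"ay": 0,"az": 0},{"tx": -1,"ty": 0.35,"tz": 0,"ax": 0,"ay": 0,"az": 0},{"tx": -1,"ty": 0.35,"tz": 0,"ax": 0,"ay": 0,"az": 0},{"tx": -1,"ty": 0.35,"tz": 0,"ax": 0,"ay": 0,"az": 0},{"tx": -0.38,"ty": 0.35,"tz": 0,"ax": 0,"ay": 0,"az": 0},{"tx": 0,"ty": 0,"tz": 0,"ax": 0,"ay": 0,"az": 0},{"tx": 0,"ty": 0,"tz": 1,"ax": 0,"ay": 0,"az": 0},{"tx": 0,"ty": 0,"tz": 1,"ax": 0,"ay": 0,"az": 0},{"tx": 0,"ty": 0,"tz": 0.7,"ax": 0,"ay": 0,"az": 0},{"tx": 0,"ty": 0,"tz": 0,"ax": 0,"ay": 0,"az": 0}]}}

```text
time_s: 17.27
ee_pos: [0.59, -0.1352, 0.2419]
eef_rot: [-3.139, -0.001, 1.571]
force: [0.4, 0.2, -1.3]
grip_width: 0.0457
grip_force: 24.9
```

Emit:
{"api": "apply_moves", "payload": {"increments": [{"tx": 0,"ty": 0,"tz": 0.5,"ax": 0,"ay": 0,"az": 0},{"tx": 0,"ty": 0,"tz": 0.25,"ax": 0,"ay": 0,"az": 0},{"tx": 0,"ty": 0,"tz": 0.1,"ax": 0,"ay": 0,"az": 0},{"tx": 0,"ty": 0,"tz": 0,"ax": 0,"ay": 0,"az": 0}]}}

```text
time_s: 17.77
ee_pos: [0.5905, -0.1359, 0.2171]
eef_rot: [-3.142, -0.0, 1.571]
force: [0.7, 0.3, -1.0]
grip_width: 0.0458
grip_force: 24.9
```

Emit:
{"api": "apply_moves", "payload": {"increments": [{"tx": 0,"ty": 0,"tz": 0.06,"ax": 0,"ay": 0,"az": 0},{"tx": 0,"ty": 0,"tz": 0,"ax": 0,"ay": 0,"az": 0},{"tx": 0,"ty": 0,"tz": 0,"ax": 0,"ay": 0,"az": 0}]}}

```text
time_s: 18.15
ee_pos: [0.5905, -0.1359, 0.2155]
eef_rot: [3.141, 0.0, 1.571]
force: [0.5, -0.6, -1.8]
grip_width: 0.0458
grip_force: 24.9
```

Emit:
{"api": "apply_moves", "payload": {"increments": [{"tx": 0,"ty": 0,"tz": 0,"ax": 0,"ay": 0,"az": 0},{"tx": 0,"ty": 0,"tz": 0,"ax": 0,"ay": 0,"az": 0},{"tx": 0,"ty": 0,"tz": 0,"ax": 0,"ay": 0,"az": 0},{"tx": 0,"ty": 0,"tz": -0.5,"ax": 0,"ay": 0,"az": 0},{"tx": 0,"ty": 0,"tz": -1,"ax": 0,"ay": 0,"az": 0},{"tx": 0,"ty": 0,"tz": -1,"ax": 0,"ay": 0,"az": 0},{"tx": 0,"ty": 0,"tz": -1,"ax": 0,"ay": 0,"az": 0},{"tx": 0,"ty": 0,"tz": -1,"ax": 0,"ay": 0,"az": 0}], "jaw": 0.3}}

```text
time_s: 19.15
ee_pos: [0.5903, -0.1358, 0.3526]
eef_rot: [3.141, 0.0, 1.571]
force: [0.1, 0.4, -0.7]
grip_width: 0.0658
grip_force: 0.0
```

Emit:
{"api": "apply_moves", "payload": {"increments": [{"tx": 1,"ty": -0.4,"tz": 0,"ax": 0,"ay": 0,"az": 0},{"tx": 1,"ty": -0.4,"tz": 0,"ax": 0,"ay": 0,"az": 0},{"tx": 1,"ty": -0.4,"tz": 0,"ax": 0,"ay": 0,"az": 0},{"tx": 1,"ty": -0.4,"tz": 0,"ax": 0,"ay": 0,"az": 0},{"tx": 1,"ty": -0.4,"tz": 0,"ax": 0,"ay": 0,"az": 0},{"tx": 1,"ty": -0.4,"tz": 0,"ax": 0,"ay": 0,"az": 0},{"tx": 1,"ty": -0.4,"tz": 0,"ax": 0,"ay": 0,"az": 0},{"tx": 1,"ty": -0.4,"tz": 0,"ax": 0,"ay": 0,"az": 0},{"tx": 1,"ty": -0.5,"tz": 0,"ax": 0,"ay": 0,"az": 0},{"tx": 1,"ty": -0.5,"tz": 0,"ax": 0,"ay": 0,"az": 0},{"tx": 1,"ty": -0.5,"tz": 0,"ax": 0,"ay": 0,"az": 0},{"tx": 1,"ty": -0.5,"tz": 0,"ax": 0,"ay": 0,"az": 0}], "jaw": 0}}

```text
time_s: 20.65
ee_pos: [0.4338, 0.225, 0.3515]
eef_rot: [3.14, -0.001, 1.571]
force: [0.9, 0.7, 0.4]
grip_width: 0.0939
grip_force: 0.0
```

Emit:
{"api": "apply_moves", "payload": {"increments": [{"tx": 0.5,"ty": 0,"tz": 0,"ax": 0,"ay": 0,"az": 0},{"tx": 0,"ty": 0,"tz": 0,"ax": 0,"ay": 0,"az": 0},{"tx": 0,"ty": 0,"tz": 0,"ax": 0,"ay": 0,"az": 0}]}}

```text
time_s: 21.02
ee_pos: [0.4349, 0.2384, 0.3504]
eef_rot: [3.142, 0.0, 1.57]
force: [-0.0, -0.1, 0.5]
grip_width: 0.0939
grip_force: 0.0
```

```bash
python3 - <<'E'
from h import *
print(get_obs()["ee_pos"])
w=cam("wrist")
hsv=cv2.cvtColor(w[0],cv2.COLOR_RGB2HSV)
C=(hsv[...,0]>12)&(hsv[...,0]<30)&(hsv[...,1]>25)&(hsv[...,1]<110)&(hsv[...,2]>100)
for c in contours(C,300): print("cream",cv2.boundingRect(c),describe(ray(w,c,.04)))
s=cam("side")
a=cv2.resize(w[0][60:240,220:540,::-1],(533,300));b=cv2.resize(s[0][270:470,240:460,::-1],(330,300))
o=np.zeros((600,640,3),np.uint8);o[:300,:533]=a;o[300:,:330]=b;cv2.imwrite("pics/w4.png",o)
E
```

```text
[0.43493805 0.23839465 0.3504277 ]
cream (462, 118, 82, 84) (array([583.9, 298.5]), array([64.7, 65.1]), 47.3)
cream (281, 106, 68, 118) (array([432.2, 293.8]), array([91.4, 51.9]), 87.7)
```

View pics/w4.png

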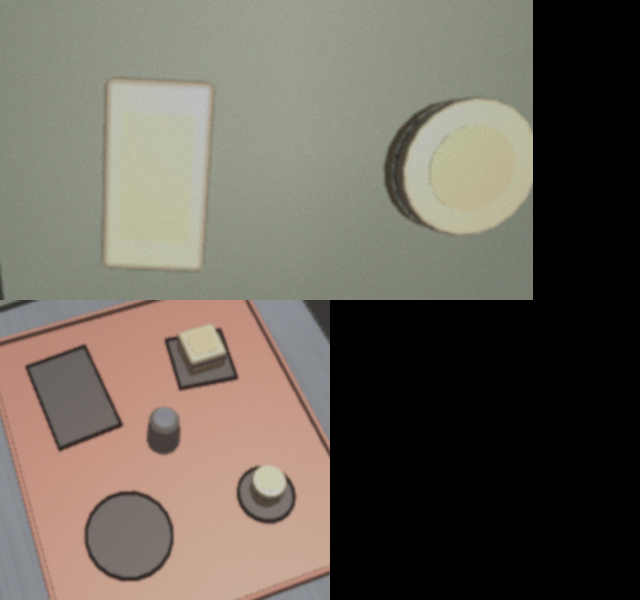

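The square and the small pot are both inside their wells, at composite (202,347) and (268,482). The oblong lid outline is clean, centred at 432.2, 293.8 mm.

Emit:
{"api": "apply_moves", "payload": {"increments": [{"tx": 1,"ty": -0.04,"tz": 0,"ax": 0,"ay": 0,"az": 0},{"tx": 0.85,"ty": -0.05,"tz": 0,"ax": 0,"ay": 0,"az": 0},{"tx": 0,"ty": 0,"tz": 1,"ax": 0,"ay": 0,"az": 0.48},{"tx": 0,"ty": 0,"tz": 1,"ax": 0,"ay": 0,"az": 0},{"tx": 0,"ty": 0,"tz": 1,"ax": 0,"ay": 0,"az": 0},{"tx": 0,"ty": 0,"tz": 1,"ax": 0,"ay": 0,"az": 0},{"tx": 0,"ty": 0,"tz": 0.4,"ax": 0,"ay": 0,"az": 0},{"tx": 0,"ty": 0,"tz": 0.16,"ax": 0,"ay": 0,"az": 0},{"tx": 0,"ty": 0,"tz": 0,"ax": 0,"ay": 0,"az": 0},{"tx": 0,"ty": 0,"tz": 0,"ax": 0,"ay": 0,"az": 0}]}}

```text
time_s: 22.38
ee_pos: [0.432, 0.2947, 0.2144]
eef_rot: [3.14, -0.001, 1.529]
force: [-0.4, -0.0, 0.8]
grip_width: 0.0943
grip_force: 0.0
```

Emit:
{"api": "apply_moves", "payload": {"increments": [{"tx": 0,"ty": 0,"tz": 0,"ax": 0,"ay": 0,"az": 0},{"tx": 0,"ty": 0,"tz": 0,"ax": 0,"ay": 0,"az": 0},{"tx": 0,"ty": 0,"tz": 0,"ax": 0,"ay": 0,"az": 0},{"tx": 0,"ty": 0,"tz": 0,"ax": 0,"ay": 0,"az": 0},{"tx": 0,"ty": 0,"tz": 0,"ax": 0,"ay": 0,"az": 0},{"tx": 0,"ty": 0,"tz": 0,"ax": 0,"ay": 0,"az": 0},{"tx": 0,"ty": 0,"tz": 0,"ax": 0,"ay": 0,"az": 0}], "jaw": 1, "force": 35}}

```text
time_s: 23.25
ee_pos: [0.4318, 0.2946, 0.2136]
eef_rot: [3.142, -0.0, 1.529]
force: [-0.0, 0.6, 0.5]
grip_width: 0.0516
grip_force: 35.0
```

Emit:
{"api": "apply_moves", "payload": {"increments": [{"tx": 0,"ty": 0,"tz": -0.4,"ax": 0,"ay": 0,"az": 0},{"tx": 0,"ty": 0,"tz": -0.9,"ax": 0,"ay": 0,"az": 0},{"tx": 0,"ty": 0,"tz": -1,"ax": 0,"ay": 0,"az": 0},{"tx": 0,"ty": 0,"tz": -0.7,"ax": 0,"ay": 0,"az": -0.48},{"tx": -0.7,"ty": 0,"tz": 0,"ax": 0,"ay": 0,"az": 0},{"tx": -1,"ty": 0,"tz": 0,"ax": 0,"ay": 0,"az": 0},{"tx": -1,"ty": 0,"tz": 0,"ax": 0,"ay": 0,"az": 0},{"tx": -1,"ty": 0,"tz": 0,"ax": 0,"ay": 0,"az": 0},{"tx": -1,"ty": 0,"tz": 0,"ax": 0,"ay": 0,"az": 0},{"tx": -1,"ty": 0,"tz": 0,"ax": 0,"ay": 0,"az": 0},{"tx": -1,"ty": 0,"tz": 0,"ax": 0,"ay": 0,"az": 0},{"tx": -1,"ty": 0,"tz": 0,"ax": 0,"ay": 0,"az": 0}]}}

```text
time_s: 24.75
ee_pos: [0.431, 0.0618, 0.3029]
eef_rot: [-3.14, 0.0, 1.57]
force: [0.2, 0.1, -2.5]
grip_width: 0.0518
grip_force: 35.0
```

Emit:
{"api": "apply_moves", "payload": {"increments": [{"tx": -1,"ty": 0,"tz": 0,"ax": 0,"ay": 0,"az": 0},{"tx": -1,"ty": 0,"tz": 0,"ax": 0,"ay": 0,"az": 0},{"tx": -1,"ty": 0,"tz": 0,"ax": 0,"ay": 0,"az": 0},{"tx": -1,"ty": 0,"tz": 0,"ax": 0,"ay": 0,"az": 0},{"tx": -1,"ty": 0,"tz": 0,"ax": 0,"ay": 0,"az": 0},{"tx": -1,"ty": 0,"tz": 0,"ax": 0,"ay": 0,"az": 0},{"tx": -0.43,"ty": -0.04,"tz": 0,"ax": 0,"ay": 0,"az": 0},{"tx": 0,"ty": 0,"tz": 0,"ax": 0,"ay": 0,"az": -0.58},{"tx": 0,"ty": 0,"tz": 0,"ax": 0,"ay": 0,"az": 0},{"tx": 0,"ty": 0,"tz": 1,"ax": 0,"ay": 0,"az": 0},{"tx": 0,"ty": 0,"tz": 0.8,"ax": 0,"ay": 0,"az": 0},{"tx": 0,"ty": 0,"tz": 0,"ax": 0,"ay": 0,"az": 0}]}}

```text
time_s: 26.25
ee_pos: [0.4301, -0.1289, 0.2484]
eef_rot: [-3.139, -0.001, 1.621]
force: [0.1, -0.4, -1.5]
grip_width: 0.0517
grip_force: 35.0
```

Emit:
{"api": "apply_moves", "payload": {"increments": [{"tx": 0,"ty": 0,"tz": 0.6,"ax": 0,"ay": 0,"az": 0},{"tx": 0,"ty": 0,"tz": 0.28,"ax": 0,"ay": 0,"az": 0},{"tx": 0,"ty": 0,"tz": 0.12,"ax": 0,"ay": 0,"az": 0},{"tx": 0,"ty": 0,"tz": 0,"ax": 0,"ay": 0,"az": 0},{"tx": 0,"ty": 0,"tz": 0,"ax": 0,"ay": 0,"az": 0}]}}

```text
time_s: 26.88
ee_pos: [0.4307, -0.1293, 0.22]
eef_rot: [3.141, 0.0, 1.621]
force: [0.4, -0.2, -1.6]
grip_width: 0.0516
grip_force: 35.0
```

Emit:
{"api": "apply_moves", "payload": {"increments": [{"tx": 0,"ty": 0,"tz": 0.1,"ax": 0,"ay": 0,"az": 0},{"tx": 0,"ty": 0,"tz": 0.03,"ax": 0,"ay": 0,"az": 0},{"tx": 0,"ty": 0,"tz": 0,"ax": 0,"ay": 0,"az": 0},{"tx": 0,"ty": 0,"tz": 0,"ax": 0,"ay": 0,"az": 0}]}}

```text
time_s: 27.38
ee_pos: [0.4306, -0.1293, 0.2157]
eef_rot: [3.142, 0.0, 1.621]
force: [0.2, 0.2, -2.1]
grip_width: 0.0518
grip_force: 35.0
```

Emit:
{"api": "apply_moves", "payload": {"increments": [{"tx": 0,"ty": 0,"tz": 0,"ax": 0,"ay": 0,"az": 0},{"tx": 0,"ty": 0,"tz": 0,"ax": 0,"ay": 0,"az": 0},{"tx": 0,"ty": 0,"tz": 0,"ax": 0,"ay": 0,"az": 0},{"tx": 0,"ty": 0,"tz": -0.5,"ax": 0,"ay": 0,"az": 0},{"tx": 0,"ty": 0,"tz": -1,"ax": 0,"ay": 0,"az": 0},{"tx": 0,"ty": 0,"tz": -1,"ax": 0,"ay": 0,"az": 0.58},{"tx": 0,"ty": 0,"tz": -1,"ax": 0,"ay": 0,"az": 0},{"tx": 0,"ty": 0,"tz": -1,"ax": 0,"ay": 0,"az": 0}], "jaw": 0.25}}

```text
time_s: 28.38
ee_pos: [0.4303, -0.1292, 0.3527]
eef_rot: [3.141, 0.0, 1.571]
force: [-1.4, 0.1, 0.4]
grip_width: 0.0707
grip_force: 0.0
```

Emit:
{"api": "apply_moves", "payload": {"increments": [{"tx": 1,"ty": 0.35,"tz": 0,"ax": 0,"ay": 0,"az": 0},{"tx": 1,"ty": 0.35,"tz": 0,"ax": 0,"ay": 0,"az": 0},{"tx": 1,"ty": 0.35,"tz": 0,"ax": 0,"ay": 0,"az": 0},{"tx": 1,"ty": 0.35,"tz": 0,"ax": 0,"ay": 0,"az": 0},{"tx": 1,"ty": 0.35,"tz": 0,"ax": 0,"ay": 0,"az": 0},{"tx": 1,"ty": 0.35,"tz": 0,"ax": 0,"ay": 0,"az": 0},{"tx": 1,"ty": 0.35,"tz": 0,"ax": 0,"ay": 0,"az": 0},{"tx": 1,"ty": 0.35,"tz": 0,"ax": 0,"ay": 0,"az": 0},{"tx": 1,"ty": 0.35,"tz": 0,"ax": 0,"ay": 0,"az": 0},{"tx": 1,"ty": 0.35,"tz": 0,"ax": 0,"ay": 0,"az": 0},{"tx": 1,"ty": 0.35,"tz": 0,"ax": 0,"ay": 0,"az": 0},{"tx": 1,"ty": 0.35,"tz": 0,"ax": 0,"ay": 0,"az": 0}], "jaw": 0}}

```text
time_s: 29.88
ee_pos: [0.5567, 0.2317, 0.3519]
eef_rot: [3.141, -0.0, 1.571]
force: [0.4, 0.5, 0.4]
grip_width: 0.094
grip_force: 0.0
```

Emit:
{"api": "apply_moves", "payload": {"increments": [{"tx": 1,"ty": 0.35,"tz": 0,"ax": 0,"ay": 0,"az": 0},{"tx": 1,"ty": 0.35,"tz": 0,"ax": 0,"ay": 0,"az": 0},{"tx": 0.27,"ty": 0.22,"tz": 0,"ax": 0,"ay": 0,"az": 0},{"tx": 0,"ty": 0,"tz": 0,"ax": 0,"ay": 0,"az": 0},{"tx": 0,"ty": 0,"tz": 0,"ax": 0,"ay": 0,"az": 0}]}}

```text
time_s: 30.5
ee_pos: [0.5841, 0.2978, 0.3509]
eef_rot: [-3.142, 0.0, 1.57]
force: [-0.7, -1.0, 0.0]
grip_width: 0.0939
grip_force: 0.0
```

```bash
python3 - <<'E'
from h import *
s=cam("side")
w=cam("wrist")
o=np.zeros((600,640,3),np.uint8);o[:300,:400]=cv2.resize(w[0][:,:,::-1],(400,300));o[300:,:330]=cv2.resize(s[0][270:470,240:460,::-1],(330,300));cv2.imwrite("pics/w5.png",o)
E
```

```text
(no output)
```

View pics/w5.png

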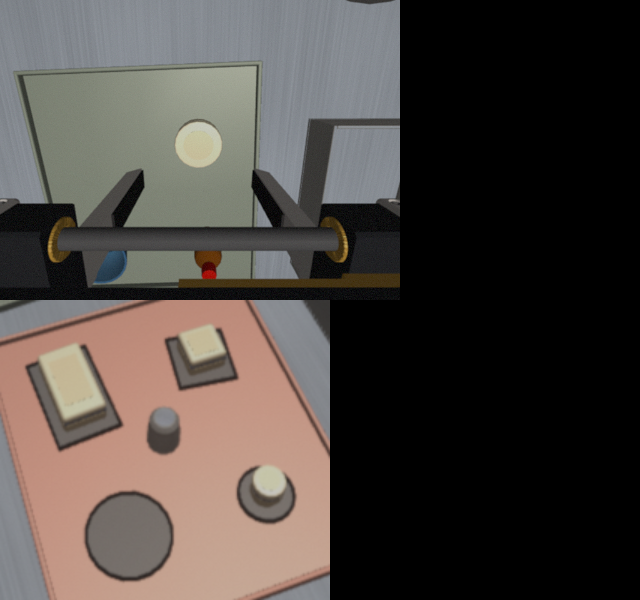

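The oblong dish sits in its well at composite (73,385). The round dish is centred between the fingers at composite (198,144), and the rim is clear of the finger.

Emit:
{"api": "apply_moves", "payload": {"increments": [{"tx": 0.03,"ty": 0,"tz": 1,"ax": 0,"ay": 0,"az": 0},{"tx": 0,"ty": 0,"tz": 1,"ax": 0,"ay": 0,"az": 0},{"tx": 0,"ty": 0,"tz": 1,"ax": 0,"ay": 0,"az": 0},{"tx": 0,"ty": 0,"tz": 1,"ax": 0,"ay": 0,"az": 0},{"tx": 0,"ty": 0,"tz": 0.4,"ax": 0,"ay": 0,"az": 0},{"tx": 0,"ty": 0,"tz": 0.16,"ax": 0,"ay": 0,"az": 0},{"tx": 0,"ty": 0,"tz": 0,"ax": 0,"ay": 0,"az": 0},{"tx": 0,"ty": 0,"tz": 0,"ax": 0,"ay": 0,"az": 0}]}}

```text
time_s: 31.6
ee_pos: [0.5844, 0.2998, 0.2149]
eef_rot: [3.14, -0.001, 1.571]
force: [0.3, -0.1, 0.1]
grip_width: 0.0938
grip_force: 0.0
```

Emit:
{"api": "apply_moves", "payload": {"increments": [{"tx": 0,"ty": 0,"tz": 0,"ax": 0,"ay": 0,"az": 0},{"tx": 0,"ty": 0,"tz": 0,"ax": 0,"ay": 0,"az": 0},{"tx": 0,"ty": 0,"tz": 0,"ax": 0,"ay": 0,"az": 0},{"tx": 0,"ty": 0,"tz": 0,"ax": 0,"ay": 0,"az": 0},{"tx": 0,"ty": 0,"tz": 0,"ax": 0,"ay": 0,"az": 0},{"tx": 0,"ty": 0,"tz": 0,"ax": 0,"ay": 0,"az": 0}], "jaw": 1, "force": 35}}

```text
time_s: 32.35
ee_pos: [0.5842, 0.2997, 0.214]
eef_rot: [3.141, -0.0, 1.571]
force: [0.1, -0.8, 1.0]
grip_width: 0.0657
grip_force: 35.0
```

Emit:
{"api": "apply_moves", "payload": {"increments": [{"tx": 0,"ty": 0,"tz": -0.4,"ax": 0,"ay": 0,"az": 0},{"tx": 0,"ty": 0,"tz": -0.9,"ax": 0,"ay": 0,"az": 0},{"tx": 0,"ty": 0,"tz": -1,"ax": 0,"ay": 0,"az": 0},{"tx": 0,"ty": 0,"tz": -1,"ax": 0,"ay": 0,"az": 0},{"tx": 0,"ty": 0,"tz": -0.4,"ax": 0,"ay": 0,"az": 0},{"tx": -0.7,"ty": -0.25,"tz": 0,"ax": 0,"ay": 0,"az": 0},{"tx": -1,"ty": -0.25,"tz": 0,"ax": 0,"ay": 0,"az": 0},{"tx": -1,"ty": -0.25,"tz": 0,"ax": 0,"ay": 0,"az": 0},{"tx": -1,"ty": -0.25,"tz": 0,"ax": 0,"ay": 0,"az": 0},{"tx": -1,"ty": -0.25,"tz": 0,"ax": 0,"ay": 0,"az": 0},{"tx": -1,"ty": -0.25,"tz": 0,"ax": 0,"ay": 0,"az": 0},{"tx": -1,"ty": -0.25,"tz": 0,"ax": 0,"ay": 0,"az": 0}]}}

```text
time_s: 33.85
ee_pos: [0.5312, 0.0977, 0.3244]
eef_rot: [-3.141, 0.0, 1.571]
force: [1.3, 0.2, -1.0]
grip_width: 0.0657
grip_force: 35.0
```

Emit:
{"api": "apply_moves", "payload": {"increments": [{"tx": -1,"ty": -0.25,"tz": 0,"ax": 0,"ay": 0,"az": 0},{"tx": -1,"ty": -0.25,"tz": 0,"ax": 0,"ay": 0,"az": 0},{"tx": -1,"ty": -0.25,"tz": 0,"ax": 0,"ay": 0,"az": 0},{"tx": -1,"ty": -0.25,"tz": 0,"ax": 0,"ay": 0,"az": 0},{"tx": -1,"ty": -0.25,"tz": 0,"ax": 0,"ay": 0,"az": 0},{"tx": -1,"ty": -0.25,"tz": 0,"ax": 0,"ay": 0,"az": 0},{"tx": -1,"ty": -0.25,"tz": 0,"ax": 0,"ay": 0,"az": 0},{"tx": -1,"ty": -0.25,"tz": 0,"ax": 0,"ay": 0,"az": 0},{"tx": -1,"ty": -0.25,"tz": 0,"ax": 0,"ay": 0,"az": 0},{"tx": -1,"ty": -0.25,"tz": 0,"ax": 0,"ay": 0,"az": 0},{"tx": -1,"ty": -0.2,"tz": 0,"ax": 0,"ay": 0,"az": 0},{"tx": -1,"ty": -0.2,"tz": 0,"ax": 0,"ay": 0,"az": 0}]}}

```text
time_s: 35.35
ee_pos: [0.4443, -0.2622, 0.3245]
eef_rot: [-3.141, -0.0, 1.571]
force: [1.2, 0.1, -1.7]
grip_width: 0.0659
grip_force: 35.0
```

Emit:
{"api": "apply_moves", "payload": {"increments": [{"tx": -1,"ty": -0.25,"tz": 0,"ax": 0,"ay": 0,"az": 0},{"tx": -0.45,"ty": 0,"tz": 0,"ax": 0,"ay": 0,"az": 0},{"tx": 0,"ty": 0,"tz": 0,"ax": 0,"ay": 0,"az": 0},{"tx": 0,"ty": 0,"tz": 1,"ax": 0,"ay": 0,"az": 0},{"tx": 0,"ty": 0,"tz": 1,"ax": 0,"ay": 0,"az": 0},{"tx": 0,"ty": 0,"tz": 0.6,"ax": 0,"ay": 0,"az": 0},{"tx": 0,"ty": 0,"tz": 0,"ax": 0,"ay": 0,"az": 0},{"tx": 0,"ty": 0,"tz": 0,"ax": 0,"ay": 0,"az": 0}]}}

```text
time_s: 36.35
ee_pos: [0.4375, -0.3047, 0.2479]
eef_rot: [3.14, 0.001, 1.571]
force: [0.9, -0.5, -0.1]
grip_width: 0.0655
grip_force: 35.0
```

Emit:
{"api": "apply_moves", "payload": {"increments": [{"tx": 0,"ty": -0.04,"tz": 0.6,"ax": 0,"ay": 0,"az": 0},{"tx": 0,"ty": 0,"tz": 0.25,"ax": 0,"ay": 0,"az": 0},{"tx": 0,"ty": 0,"tz": 0.1,"ax": 0,"ay": 0,"az": 0},{"tx": 0,"ty": 0,"tz": 0,"ax": 0,"ay": 0,"az": 0},{"tx": 0,"ty": 0,"tz": 0,"ax": 0,"ay": 0,"az": 0}]}}

```text
time_s: 36.98
ee_pos: [0.4361, -0.3049, 0.2188]
eef_rot: [3.141, 0.0, 1.571]
force: [0.2, -0.4, -2.4]
grip_width: 0.0655
grip_force: 35.0
```

Emit:
{"api": "apply_moves", "payload": {"increments": [{"tx": 0,"ty": 0,"tz": 0.06,"ax": 0,"ay": 0,"az": 0},{"tx": 0,"ty": 0,"tz": 0.03,"ax": 0,"ay": 0,"az": 0},{"tx": 0,"ty": 0,"tz": 0,"ax": 0,"ay": 0,"az": 0},{"tx": 0,"ty": 0,"tz": 0,"ax": 0,"ay": 0,"az": 0}]}}

```text
time_s: 37.48
ee_pos: [0.436, -0.3048, 0.2159]
eef_rot: [3.142, 0.0, 1.571]
force: [-2.3, 2.2, 6.0]
grip_width: 0.0656
grip_force: 35.0
```

Emit:
{"api": "apply_moves", "payload": {"increments": [{"tx": 0,"ty": 0,"tz": 0,"ax": 0,"ay": 0,"az": 0},{"tx": 0,"ty": 0,"tz": 0,"ax": 0,"ay": 0,"az": 0},{"tx": 0,"ty": 0,"tz": 0,"ax": 0,"ay": 0,"az": 0},{"tx": 0,"ty": 0,"tz": -0.5,"ax": 0,"ay": 0,"az": 0},{"tx": 0,"ty": 0,"tz": -1,"ax": 0,"ay": 0,"az": 0},{"tx": 0,"ty": 0,"tz": -1,"ax": 0,"ay": 0,"az": 0},{"tx": 0,"ty": 0,"tz": -1,"ax": 0,"ay": 0,"az": 0},{"tx": 0,"ty": 0,"tz": -1,"ax": 0,"ay": 0,"az": 0},{"tx": 1,"ty": 0,"tz": -1,"ax": 0,"ay": 0,"az": 0},{"tx": 1,"ty": 0,"tz": 0,"ax": 0,"ay": 0,"az": 0},{"tx": 1,"ty": 0,"tz": 0,"ax": 0,"ay": 0,"az": 0},{"tx": 0,"ty": 0,"tz": 0,"ax": 0,"ay": 0,"az": 0}], "jaw": 0.12}}

```text
time_s: 38.98
ee_pos: [0.4359, -0.2135, 0.3819]
eef_rot: [3.14, 0.001, 1.573]
force: [-0.2, -0.9, 0.1]
grip_width: 0.0826
grip_force: 0.0
```

Emit:
{"api": "apply_moves", "payload": {"increments": [{"tx": 1,"ty": 0,"tz": 0,"ax": 0,"ay": 0,"az": 0},{"tx": 1,"ty": 0,"tz": 0,"ax": 0,"ay": 0,"az": 0},{"tx": 1,"ty": 0,"tz": 0,"ax": 0,"ay": 0,"az": 0},{"tx": 1,"ty": 0,"tz": 0,"ax": 0,"ay": 0,"az": 0},{"tx": 1,"ty": 0,"tz": 0,"ax": 0,"ay": 0,"az": 0},{"tx": 1,"ty": 0,"tz": 0,"ax": 0,"ay": 0,"az": 0},{"tx": 1,"ty": 0,"tz": 0,"ax": 0,"ay": 0,"az": 0},{"tx": 1,"ty": 0,"tz": 0,"ax": 0,"ay": 0,"az": 0},{"tx": 0,"ty": 0,"tz": 0,"ax": 0,"ay": 0,"az": 0},{"tx": 0,"ty": 0,"tz": 0,"ax": 0,"ay": 0,"az": 0}]}}

```text
time_s: 40.22
ee_pos: [0.4362, 0.0245, 0.381]
eef_rot: [3.141, 0.0, 1.571]
force: [0.5, -0.2, 0.3]
grip_width: 0.0828
grip_force: 0.0
```

```bash
python3 - <<'E'
from h import *
wl=[("sq",590.8,-136.3),("small",588.2,-316.1),("obl",430.5,-130.2),("round",436,-306)]
for n in ["side","scene"]:
    s=cam(n);hsv=cv2.cvtColor(s[0],cv2.COLOR_RGB2HSV)
    C=(hsv[...,0]>12)&(hsv[...,0]<30)&(hsv[...,1]>25)&(hsv[...,1]<130)&(hsv[...,2]>130)
    for c in contours(C,100):
        d=describe(ray(s,c,.042))
        for w in wl:
            if np.hypot(d[0][0]-w[1],d[0][1]-w[2])<45: print(n,w,d)
    if n=="side": a=cv2.resize(s[0][240:480,200:500,::-1],(400,320))
    else: b=cv2.resize(s[0][195:345,90:410,::-1],(560,262))
o=np.zeros((600,640,3),np.uint8);o[:320,:400]=a;o[330:592,:560]=b;cv2.imwrite("pics/f.png",o)
E
```

```text
side ('round', 436, -306) (array([ 436. , -304.7]), array([65. , 64.8]), 7.3)
side ('small', 588.2, -316.1) (array([ 587.9, -314.2]), array([34.6, 34.6]), 73.4)
side ('obl', 430.5, -130.2) (array([ 430.7, -129.5]), array([52. , 91.5]), 3.1)
side ('sq', 590.8, -136.3) (array([ 590. , -135.9]), array([45.3, 45. ]), 89.1)
scene ('sq', 590.8, -136.3) (array([ 591.8, -135. ]), array([45.1, 45.5]), 87.9)
scene ('small', 588.2, -316.1) (array([ 587.9, -315.2]), array([32.3, 33.7]), 7.7)
scene ('obl', 430.5, -130.2) (array([ 432.5, -128.3]), array([52.9, 90.2]), 2.5)
scene ('round', 436, -306) (array([ 436.6, -303.8]), array([64.1, 63.6]), 74.6)
```

View pics/f.png

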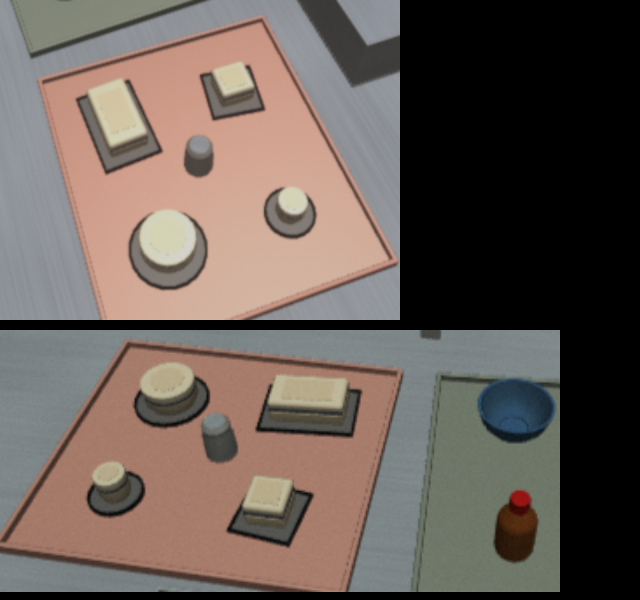

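All four dishes stand level in their own wells, within about 3 mm of centre. The pepper pot and the sauce bottle are standing and look untouched.

```bash
python3 -c "
from station import hand_in
print(hand_in())"
```

```text
the job is handed in; nothing more can be done
None
```

All four dishes sit level in their own wells, within about 3 mm of centre by the cameras; the pepper pot and sauce bottle stand where they were, and the job was handed in at about 40 s (no verdict came back).

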